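# Set the gib screw of the bench stone gauge

## Task

Set the gib screw of the bench stone gauge: turn its upright key clockwise until you feel the screw bottom, finger-tight and no more, then back it off a quarter of a turn from there, so that the sliding head gets its running clearance. Then check that the head runs: slide it gently along the way until its jaw is shut against the fixed jaw, and leave it there. Leave the things lying round the gauge where they are.

Things in the scene. Friction and masses are not known exactly. Their poses are not given: they have to be found in the camera images.
- gauge: Bench gauge fixed to the desk: grey base 98 x 264 mm, top 19 mm above the desk, with a steel way 38 mm wide along it (top 30 mm). Origin: middle of the underside. x runs across it (the gib screw is on the -x side, towards the robot), y along the way to the fixed jaw, z up. An end plate, top 31 mm above the desk, closes the way at y = -120 mm.
- head: Sliding aluminium head on the way: saddle 60 mm along y, 50 mm across, 31 to 45 mm above the desk, with an ear towards the robot that carries the gib screw. Slides only along the gauge's y: with under 3 N of drag when the gib screw is backed off, several times that while it is bottomed. Jaw at its +y end, finger rest at its -y end. Origin: under the saddle's middle. Axes as the gauge's.
- push_pad (a point): Middle of the flat outer (-y) face of the head's grooved finger rest, 42 mm above the desk; the face is 30 mm wide and 20 mm high (32 to 52 mm above the desk). Push here along the gauge's +y to close the jaws. Axes as the gauge's.
- jaw_moving (a point): Middle of the head's steel jaw face (30 x 18 mm, top 50 mm above the desk), which looks to the gauge's +y. At the start it is 27 to 67 mm short of the fixed jaw. Axes as the gauge's.
- fixed_jaw: Fixed jaw at the +y end of the gauge: block 40 x 28 mm, top 50 mm above the desk, with a steel jaw plate. Fixed to the gauge.
- jaw_fixed (a point): Middle of the fixed jaw's steel face, which looks to the gauge's -y; the jaws are shut when jaw_moving has come up to it. Axes as the gauge's.
- key_grip (a point): Middle of the flat steel key of the upright gib screw, 77 mm above the desk. The key is 30 mm wide (own x), 9 mm thick (own y), 26 mm high (64 to 90 mm above the desk), alike after half a turn; it turns without rising or sinking; pinch its flats from above. Under it: a knurled collar 19 mm across, top 61 mm. Axis vertical, 28 mm to -x of the gauge's middle line, at the head's middle.
- gib_screw: The gib screw, with the key; x along the key's width, z up; clockwise from above is in. It bottoms 0.8 to 2.5 rad further in than it starts: not to be seen, only felt. Running takes about 0.03 N m; at the bottom the torque climbs by 0.4 N m within some 0.2 rad of turning: 0.1 above running counts as bottomed, over 0.4 spoils it (stop 12 mm off the axis, inside the head's ear).
- foot_face (a point): Middle of the underside of the screw's sprung, lined foot, 10 mm across, hidden under the ear. It goes down 4 mm a turn with the screw, meets the strip 0.8 rad before the screw bottoms and then clamps the head by friction. Its height is a little different from start to start and is not measured well enough to set the screw by. z up.
- strip_face (a point): Middle of the upper face of the steel gib strip, 12 x 216 mm, let into the base under the ear, on which the foot bears; 21.5 mm above the desk. z up.
- tweezers: Steel stone tweezers, 162 mm long, 10 mm high, lying loose between the gauge and the robot; leave alone. Origin: middle of the underside.
- loupe: Folding loupe, 27 x 44 x 14 mm, lying loose behind the gauge; leave alone. Origin: middle of the underside.
- stone_jar_1: Small glass jar of stones with a black cap, 39 mm across and 43 mm high, standing loose behind the gauge; leave alone. Origin: middle of the underside.
- caliper: Steel caliper, 206 mm long and 64 mm across, lying loose to the right; leave alone. Origin: middle of the underside.

How it is judged (in metres and radians):
On the way, in this order (a step that is already met when the one before it is completed fails the run):
1. the gib screw is turned in until it bottoms on the stop inside the head (contact force between gib_screw and head above 8 N), for 0.1 s.
2. the gib screw is backed off a quarter of a turn (z of foot_face in the frame of strip_face between 9e-05 and 0.00089 m), for 0.2 s.
3. the head is slid along until its jaw is shut against the fixed jaw (y of jaw_moving in the frame of jaw_fixed above -0.0015 m), for 0.1 s.
At the end, for the whole second after the job is handed in: The gib screw stands a quarter of a turn out from where it bottoms (54 to 126 degrees; the foot is then 0.09 to 0.89 mm clear of the strip), and the head stands still with its jaw shut against the fixed jaw (within 1.5 mm) (all of step 2 and y of jaw_moving in the frame of jaw_fixed above -0.0015 m and linear speed of head below 0.005 m/s and angular speed of gib_screw below 0.05 rad/s); the robot touches nothing.
It fails at once if the gib screw is tightened more than finger-tight: over 35 N on the stop in the head (0.4 N m above running) (contact force between gib_screw and head above 35 N).
It fails at once if the jaws are shut hard (over 25 N) (contact force between head and fixed_jaw above 25 N).
It fails at once if the tweezers, loupe, jar or caliper lying around are disturbed (moved over 20 mm) (distance of any of tweezers, loupe, stone_jar_1, caliper from where it was at the start of the episode above 0.02 m).
It also fails if it takes over 72 s, if anything falls off the work surface, if the arm or the gripper's body presses on something with over 40 N, if the wrist force passes 120 N, or if a joint passes its speed limit or range.

## Robot

A 6-joint arm with a two-finger parallel gripper is mounted at the origin on a cart in front of the work surface, level with it; the furniture and walls round the work are solid. World frame = base frame: x ahead of the robot, y to its left, z up, the work surface at z = 0. Lengths are in mm, angles in rad, forces in N, time in s.
With the tool pointing down it reaches from about 350 to 975 mm from the base axis. Payload 7.1 kg.
Tool frame: the origin (TCP) lies at the very end of the fingers, on their centre line; the grasp point (between the pads) lies 19 mm behind it (ctrl.grasp_offset is the distance from the TCP to the grasp point, in mm); z points along the fingers, y is the line along which they close (so a half turn about z gives the same grasp; the last joint's range is limited). The gripper opens to 88 mm and grips with 3 to 60 N. Pads are 20 mm wide; open, the fingers measure 115 mm over their backs; the gripper's body (75 mm by 178 mm) begins 61 mm behind the grasp point.
Start: joints at [-1.212, 0.423, 1.63, -0, 1.089, -0.019], TCP at [230.564, -580.9, 222.675] pointing down, gripper open.
Joint ranges: [-3, 3], [-0.9, 2.11], [0.09, 2.58], [-1.31, 4.45], [0.11, 2.69], [-2.54, 2.54]. Speed limits (rad/s): [2.39, 2.39, 3.01, 3.14, 3.14, 3.14].

## Interface

Orientations are given as a rotation vector (axis times angle).
In Python, from workcell import ctrl, viewer, ticket, models gives the robot as it stands.
- The arm moves only by the tool play_rows, never from a script. Its arguments are lists of equal length, an entry for each row: "dp": the shift along the world's x, y, z in mm, a list of three; "yaw": the turn about the world's z in degrees. In form: {"dp": [[tx, ty, tz], ...], "yaw": [yaw, ...]}. A call has 1 to 8 rows; each row shifts and turns the commanded pose from where the row before left it; what a row does not reach is not made up. A row lasts 1/12 s, in which the tool goes at most 41.7 mm and 7.16 degrees, less where a joint would pass 70% of its speed; a pose out of reach is approached as far as the arm can. A call is refused whole if a number of a shift passes 41.7 or a number of a turn 7.16, either way. A call with a gripper value outside its range is refused whole. "gripper" is the closure, from 0 (fully open) to 1 (shut), set as the call begins (left out, the last holds). The fingers move at their own pace and stop on an object; the grip force is fixed at half the most. Time passes only in rows, so rows that do not move let the fingers close. It gives the time, the measured TCP pose, the force, the opening and the grip force at its end, in the units of the state.
- ctrl.get_obs(): the state, without advancing time (a new reading comes with each control period).
- viewer.get_image(name): name is "scene" or "top" or "wrist"; returns a dict with "pixels" (384x512x3 uint8, red, green, blue), "range_z" (384x512 float32, mm along the optical axis (not along the pixel's ray), 0 where there is no reading), "fx", "fy", "cx", "cy" (pixels), "T" (4x4, takes a point from camera to world coordinates); the wrist camera has in their place "hand_eye" (4x4, takes a point from camera to tool coordinates, whose origin is the TCP and whose axes are the flange's). Camera axes: x right, y up, looking along -z (the intrinsics and any distortion apply to the point x, -y, -z); pixel columns grow to the right and rows downward; lengths in mm; the calibration is good to about 2 mm. A picture is of the moment at which its call begins: read the wrist's pose just before it.
- ticket.close_job(): hands the job in; it is judged then, once.
Trained networks look in a picture, given as the dict that the camera call returned (one of the last four; its "shot" number tells which), for a name from the list of things; names that differ only in an ending like _2 or _b are one class to them, and where a whole thing is asked for, a point or a joint stands for the part that bears it (a point fixed in the world has none). Each returns a list of dicts, best first, with "conf" (0 to 1); they miss things now and then, are a little off and sometimes report something else, mostly with a low value. They report only what shows in the picture. A call takes as long as a camera call.
- models.look_for(picture, name): "bbox" ([centre column, centre row, width, height] in pixels, round what is visible of it).
- models.landmark_of(picture, name): "location" ([column, row] in pixels: a listed point, or the origin of a listed thing).
The state is a dict: "t": time; "qpos": joint angles; "qvel": joint speeds; "joint_torque": joint torques, N m; "ee_pos": TCP position; "orientation": TCP orientation; "ft_force": force on the tool from outside, world axes, zero at the start; "moment": the same for the moment, N m; "width": finger opening in mm; "grasp_force": force on a finger pad.
Only numpy, scipy, OpenCV 4.12 (cv2) and the standard library are available. Lean on these libraries where they do the work, as an engineer would, in place of code of your own. Each camera call takes 0.05 s, during which the arm holds its last target. There are 200 camera calls.

## Working session

There is one attempt and no reset: what is moved stays moved. The work goes in short steps, Python scripts to look and compute and a tool call to move; the robot and the scene stay as the last step left them, time stands still between calls to the robot, and variables do not carry over. Pictures are saved under pics/ and viewed, at most 10 in all, crops included, and the job is handed in when it is done.

Besides the shell and the picture viewer there is one more tool, called after ">>>" by a JSON object that holds its "name" and its "arguments", one argument or row to a line. play_rows: Moves the arm, as the interface text tells. Its arguments: {"type":"object","properties":{"dp":{"type":"array"},"yaw":{"type":"array"},"gripper":{"type":"number"}},"required":["dp","yaw"]}

```bash
mkdir -p pics; cat > h.py <<'E'
from workcell import ctrl, viewer, ticket, models
import numpy as np, cv2
from scipy.spatial.transform import Rotation as R
def get(n):
    o=ctrl.get_obs(); p=viewer.get_image(n)
    if n=="wrist":
        T=np.eye(4);T[:3,:3]=R.from_rotvec(o["orientation"]).as_matrix();T[:3,3]=o["ee_pos"];p["W"]=T@np.array(p["hand_eye"])
    else: p["W"]=np.array(p["T"])
    return p
def ray(p,uv):
    d=np.array([(uv[0]-p["cx"])/p["fx"],-(uv[1]-p["cy"])/p["fy"],-1.]); W=p["W"]
    return W[:3,3],W[:3,:3]@d
def atz(p,uv,z):
    o,d=ray(p,uv); return o+d*(z-o[2])/d[2]
def atdepth(p,uv):
    o,d=ray(p,uv); u,v=int(round(uv[0])),int(round(uv[1])); return o+d*p["range_z"][v,u]
def save(p,f): cv2.imwrite("pics/"+f,p["pixels"][:,:,::-1])
E
python3 - <<'E'
from h import *
np.set_printoptions(precision=1,suppress=True)
print(ctrl.get_obs())
Z=dict(gauge=0,head=31,push_pad=42,jaw_moving=41,jaw_fixed=41,key_grip=77,fixed_jaw=0,gib_screw=77,tweezers=0,loupe=0,stone_jar_1=0,caliper=0)
for c in("top","scene"):
    p=get(c);save(p,c+".png");print(c,{k:p[k] for k in p if k not in("pixels","range_z")})
    for n,z in Z.items():
        r=models.landmark_of(p,n)
        for q in r[:2]: print(n,round(q["conf"],2),np.array(q["location"]),atz(p,q["location"],z))
i=[cv2.imread(f"pics/{c}.png") for c in("top","scene")]
cv2.imwrite("pics/both.png",cv2.resize(np.vstack(i),(400,600)))
E
```

```text
{'t': 0.0, 'qpos': array([-1.2,  0.4,  1.6,  0. ,  1.1, -0. ]), 'qvel': array([-0., -0.,  0.,  0.,  0., -0.]), 'joint_torque': array([  0. , -54.5, -27.4,   0.1,   0. ,  -0. ]), 'ee_pos': array([ 230.4, -580.4,  221.9]), 'orientation': array([-3.1, -0.6,  0. ]), 'ft_force': array([ 0.9,  0.1, -0.4]), 'moment': array([ 0., -0., -0.]), 'grasp_force': 0.0, 'width': 87.71654693568844}
top {'fx': 457.9059455103461, 'fy': 457.9059455103461, 'cx': 255.14915081260244, 'cy': 188.56532474063317, 'T': array([[   0. ,    1. ,   -0. ,  518.7],
       [  -1. ,    0. ,    0. , -210.6],
       [   0. ,    0. ,    1. , 1243. ],
       [   0. ,    0. ,    0. ,    1. ]]), 'shot': 1, 'W': array([[   0. ,    1. ,   -0. ,  518.7],
       [  -1. ,    0. ,    0. , -210.6],
       [   0. ,    0. ,    1. , 1243. ],
       [   0. ,    0. ,    0. ,    1. ]])}
gauge 0.59 [208.7 187.1] [579.2 -85.7   0. ]
head 0.84 [207.4 184.4] [584.8 -85.3  31. ]
head 0.67 [242.5 152.5] [ 669.8 -178.2   31. ]
push_pad 0.65 [204.6 196.3] [553.  -79.3  42. ]
jaw_moving 0.93 [193.  177.6] [602.2 -48.4  41. ]
jaw_moving 0.47 [192.9
[... 862 characters left out ...]
.] [572.1 -79.4   0. ]
gauge 0.69 [252.  250.8] [495.9 -69.2   0. ]
head 0.68 [231.9 221.3] [576.  -86.1  31. ]
push_pad 0.95 [237.1 210.7] [ 583.1 -112.5   42. ]
jaw_moving 0.58 [214.5 226.3] [589.7 -42.3  41. ]
jaw_fixed 0.81 [204.3 231.4] [596.6 -15.7  41. ]
key_grip 0.45 [235.9 213.3] [555.7 -83.2  77. ]
fixed_jaw 0.64 [204.  239.1] [607.9 -19.2  -0. ]
gib_screw 0.5 [236.8 229.4] [520.3 -49.5  77. ]
tweezers 0.7 [252.5 251.1] [494.4 -69.3   0. ]
tweezers 0.68 [311.7 149.1] [ 615.1 -454.9    0. ]
loupe 0.59 [195.3 222.8] [662.7 -40.7  -0. ]
stone_jar_1 0.68 [234.7 189.9] [ 668.8 -188.3    0. ]
caliper 0.75 [315.5 151.1] [ 601.3 -454.9    0. ]
caliper 0.57 [213.8 224.3] [623.9 -67.5   0. ]
```

View pics/top.png

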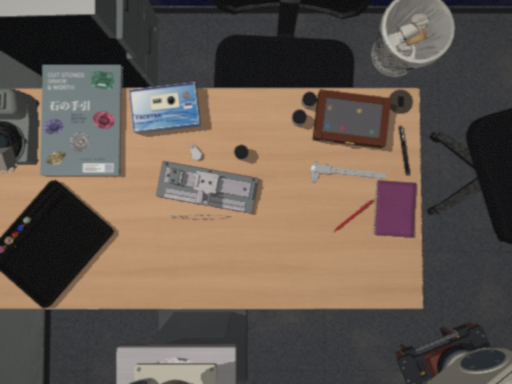

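View pics/scene.png

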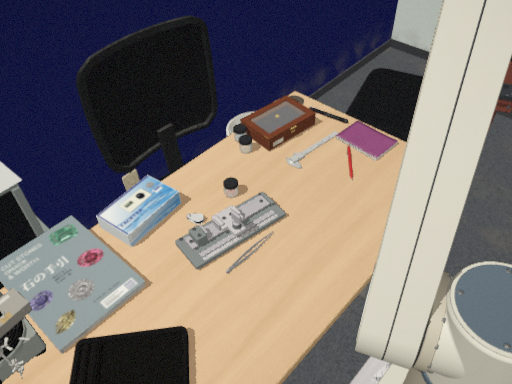

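The gauge lies around top-view pixels (160–258, 165–210), with its fixed jaw to the left (world +y) and rotated about -12°. The tweezers are just in front of it, and the loupe and jar are behind it. I'll move above the key to look from close by.

>>> {"name": "play_rows", "arguments": {
  "dp": [
    [20,31,4],
    [20,31,4],
    [20,31,4],
    [20,31,4],
    [20,31,4],
    [20,31,4],
    [20,31,4],
    [20,31,4]
  ],
  "yaw": [0,0,0,0,0,0,0,0]
}}

```text
t: 1.97
ee_pos: [391.2, -331.4, 255.1]
orientation: [3.085, 0.59, 0.0]
ft_force: [0.2, -0.6, -0.1]
width: 87.7
grasp_force: 0.0
```

>>> {"name": "play_rows", "arguments": {
  "dp": [
    [20,31,0],
    [20,31,0],
    [20,31,0],
    [20,31,0],
    [20,31,0],
    [20,31,0],
    [20,31,0],
    [0,0,0]
  ],
  "yaw": [0,0,0,0,0,0,0,0]
}}

```text
t: 2.63
ee_pos: [533.5, -111.5, 255.0]
orientation: [-3.084, -0.596, -0.004]
ft_force: [-0.5, -0.7, 0.1]
width: 87.9
grasp_force: 0.0
```

```bash
python3 - <<'E'
from h import *
np.set_printoptions(precision=2,suppress=True)
Z=dict(head=31,push_pad=42,jaw_moving=41,jaw_fixed=41,key_grip=77,gib_screw=77,loupe=0,tweezers=0)
o=ctrl.get_obs();print(o["ee_pos"],R.from_rotvec(o["orientation"]).as_matrix(),o["qpos"])
p=get("wrist");save(p,"w1.png");print(p["hand_eye"])
for n,z in Z.items():
    for q in models.landmark_of(p,n)[:2]: print(n,round(q["conf"],2),np.array(q["location"]),atz(p,q["location"],z))
E
```

```text
[ 533.47 -111.49  254.97] [[ 0.93  0.37  0.  ]
 [ 0.37 -0.93  0.  ]
 [ 0.   -0.   -1.  ]] [-0.23  0.27  1.78  0.    1.09  0.96]
[[   0.      0.97    0.24   65.72]
 [   1.     -0.     -0.      0.16]
 [  -0.      0.24   -0.97 -162.89]
 [   0.      0.      0.      1.  ]]
head 0.78 [248.1 131.8] [575.6  -81.12  31.  ]
push_pad 0.74 [273.4 133.5] [ 587.04 -114.63   42.  ]
jaw_moving 0.95 [230.3 108.1] [596.4  -47.35  41.  ]
jaw_fixed 0.95 [214.  96.] [602.84 -21.56  41.  ]
key_grip 0.64 [237.  150.6] [550.67 -77.32  77.  ]
gib_screw 0.62 [239.6 149. ] [553.8  -79.66  77.  ]
loupe 0.64 [252.6  56.8] [675.09 -47.92   0.  ]
tweezers 0.91 [221.9 173.7] [497.55 -65.79   0.  ]
```

View pics/w1.png

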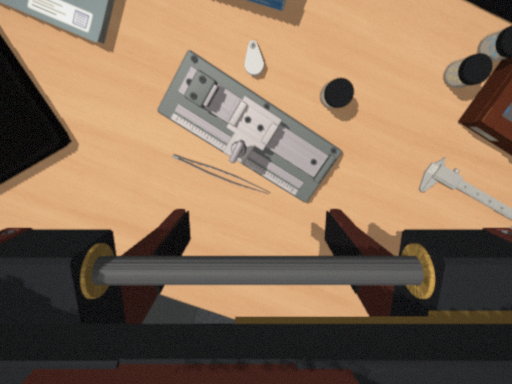

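The wrist view shows the gauge from (165,60) to (335,195). The key is at about (237,150), the jaws are around (205,95) to (230,108), and the tweezers are at (220,173). Next I'll get the key and gauge angles from depth.

```bash
cat >> h.py <<'E'
def cloud(p):
    v,u=np.mgrid[:384,:512]; z=p["range_z"]
    c=np.stack([(u-p["cx"])/p["fx"]*z,-(v-p["cy"])/p["fy"]*z,-z],-1)
    P=c@p["W"][:3,:3].T+p["W"][:3,3]; P[z<=0]=np.nan; return P
def keyrect(p,c,r=30,lo=70,hi=96):
    P=cloud(p).reshape(-1,3); m=(np.hypot(P[:,0]-c[0],P[:,1]-c[1])<r)&(P[:,2]>lo)&(P[:,2]<hi)
    return P[m]
E
python3 - <<'E'
from h import *
np.set_printoptions(precision=2,suppress=True)
p=get("wrist")
K=keyrect(p,(552,-79)); print(len(K),K.mean(0),K.min(0),K.max(0)); print(cv2.minAreaRect(K[:,:2].astype(np.float32)))
P=cloud(p); B=P.reshape(-1,3); m=(np.hypot(B[:,0]-575,B[:,1]+90)<160)&(B[:,2]>12)&(B[:,2]<24)&(B[:,0]>505)
G=B[m]; print(len(G),cv2.minAreaRect(G[:,:2].astype(np.float32)))
H=B[(np.hypot(B[:,0]-575,B[:,1]+90)<50)&(B[:,2]>40)&(B[:,2]<56)];print(len(H),cv2.minAreaRect(H[:,:2].astype(np.float32)))
im=p["pixels"][80:200,160:350,::-1]
cv2.imwrite("pics/c1.png",cv2.resize(im,None,fx=4,fy=4,interpolation=cv2.INTER_CUBIC))
E
```

```text
182 [551.65 -77.48  89.53] [535.91 -82.72  70.08] [565.47 -71.81  92.47]
((550.7139892578125, -77.23869323730469), (8.819759368896484, 29.661039352416992), 84.12185668945312)
6938 ((608.8302001953125, -89.78318786621094), (264.1689758300781, 161.66542053222656), 79.6833267211914)
2109 ((574.6305541992188, -79.48637390136719), (65.61856842041016, 81.64110565185547), 80.0675277709961)
```

View pics/c1.png

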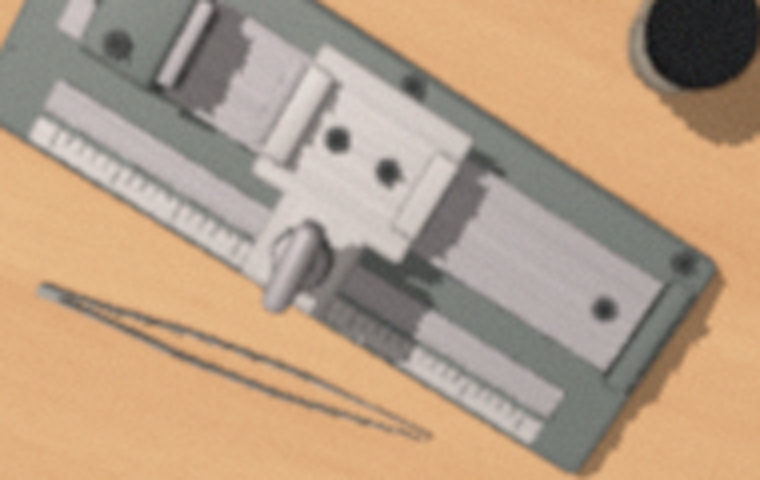

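>>> {"name": "play_rows", "arguments": {
  "dp": [
    [2,4,-15],
    [2,4,-15],
    [2,4,-15],
    [2,4,-15],
    [2,4,-15],
    [2,4,-10],
    [2,4,-5],
    [2,4,0]
  ],
  "yaw": [7,7,7,7,7,7,7,7]
}}

```text
t: 3.8
ee_pos: [545.6, -84.1, 163.2]
orientation: [-2.441, -1.975, 0.003]
ft_force: [-0.1, 0.5, -0.3]
width: 87.6
grasp_force: 0.0
```

>>> {"name": "play_rows", "arguments": {
  "dp": [
    [1.5,2,0],
    [0,0,0],
    [0,0,0],
    [0,0,0],
    [0,0,0],
    [0,0,0],
    [0,0,0],
    [0,0,0]
  ],
  "yaw": [7,7,7,7,7,7,7,7]
}}

```text
t: 4.47
ee_pos: [548.0, -82.4, 164.8]
orientation: [1.229, 2.891, 0.0]
ft_force: [-0.9, 0.0, 0.4]
width: 88.0
grasp_force: 0.0
```

>>> {"name": "play_rows", "arguments": {
  "dp": [
    [0,0,0],
    [0,0,0],
    [0,0,0],
    [0,0,0],
    [0,0,0],
    [0,0,0],
    [0,0,0],
    [0,0,0]
  ],
  "yaw": [7,7,7,7,7,5.3,0,0]
}}

```text
t: 5.13
ee_pos: [548.0, -82.3, 164.7]
orientation: [0.171, 3.137, -0.0]
ft_force: [0.3, -1.8, 0.4]
width: 87.8
grasp_force: 0.0
```

```bash
cat > k.py <<'E'
from h import *
np.set_printoptions(precision=2,suppress=True)
o=ctrl.get_obs();M=R.from_rotvec(o["orientation"]).as_matrix();print(o["ee_pos"],"closing ang",np.degrees(np.arctan2(M[1,1],M[0,1])),o["qpos"],o["moment"])
p=get("wrist")
for q in models.landmark_of(p,"key_grip")[:2]: print(q["conf"],q["location"],atz(p,q["location"],77))
K=keyrect(p,(551,-77.4)); print(len(K))
if len(K)>5: print(K.mean(0),cv2.minAreaRect(K[:,:2].astype(np.float32)))
T=K[K[:,2]>86]
if len(T)>5: print(len(T),cv2.minAreaRect(T[:,:2].astype(np.float32)))
E
python3 k.py
```

```text
[548.   -82.28 164.74] closing ang 83.74259234361564 [-0.17  0.4   1.83 -0.    0.91 -1.63] [ 0.05 -0.13 -0.04]
0.85 [263.5, 197.3] [555.73 -77.18  77.  ]
321
[548.97 -75.9   88.9 ] ((550.5942993164062, -75.9715347290039), (8.51546573638916, 29.04753875732422), 84.26150512695312)
291 ((550.5942993164062, -75.9715347290039), (8.51546573638916, 29.04753875732422), 84.26150512695312)
```

>>> {"name": "play_rows", "arguments": {
  "dp": [
    [1.3,3,-15],
    [1.3,3,-15],
    [0,0,-15],
    [0,0,-15],
    [0,0,-14],
    [0,0,-6],
    [0,0,0],
    [0,0,0]
  ],
  "yaw": [0.3,0,0,0,0,0,0,0]
}}

```text
t: 5.9
ee_pos: [550.7, -76.0, 84.8]
orientation: [-0.159, -3.137, -0.0]
ft_force: [0.5, -0.6, 0.6]
width: 87.8
grasp_force: 0.0
```

```bash
python3 k.py
```

```text
[550.72 -75.97  84.76] closing ang 84.19724240439587 [-0.16  0.52  1.87 -0.    0.75 -1.63] [ 0.04 -0.15  0.1 ]
682
[548.06 -75.74  88.42] ((550.4880981445312, -75.86573791503906), (8.940181732177734, 29.131078720092773), 84.79100036621094)
591 ((550.5323486328125, -75.91524505615234), (8.480571746826172, 29.04564666748047), 83.96593475341797)
```

Well aligned. I'll lower to z≈66 and close.

>>> {"name": "play_rows", "arguments": {
  "dp": [
    [0,0,-9],
    [0,0,-9],
    [0,0,-1],
    [0,0,0]
  ],
  "yaw": [0,0,0,0]
}}

```text
t: 6.33
ee_pos: [550.0, -75.8, 64.8]
orientation: [-0.158, -3.136, -0.0]
ft_force: [0.3, 0.5, 0.0]
width: 87.4
grasp_force: 0.0
```

>>> {"name": "play_rows", "arguments": {
  "dp": [
    [0,0,0],
    [0,0,0],
    [0,0,0],
    [0,0,0],
    [0,0,0],
    [0,0,0],
    [0,0,0],
    [0,0,0]
  ],
  "yaw": [0,0,0,0,0,0,0,0],
  "gripper": 1.0
}}

```text
t: 7.0
ee_pos: [550.7, -75.9, 65.7]
orientation: [0.158, 3.138, -0.0]
ft_force: [0.1, -0.2, -0.1]
width: 38.2
grasp_force: 0.0
```

```bash
cat > s.py <<'E'
from workcell import ctrl
import numpy as np
from scipy.spatial.transform import Rotation as R
np.set_printoptions(precision=3,suppress=True)
o=ctrl.get_obs();M=R.from_rotvec(o["orientation"]).as_matrix()
print(o["t"],o["ee_pos"],"ang",round(np.degrees(np.arctan2(M[1,1],M[0,1])),2),"M",o["moment"],"F",o["ft_force"],"w",round(o["width"],2),o["grasp_force"],"q6",o["qpos"][5],o["joint_torque"][5])
E
python3 s.py
```

```text
7.0 [550.705 -75.909  65.736] ang 84.25 M [ 0.08  -0.09  -0.016] F [ 0.129 -0.244 -0.143] w 38.22 0.0 q6 -1.6287289674175454 8.990194828584208e-05
```

>>> {"name": "play_rows", "arguments": {
  "dp": [
    [0,0,0],
    [0,0,0],
    [0,0,0],
    [0,0,0],
    [0,0,0],
    [0,0,0],
    [0,0,0],
    [0,0,0]
  ],
  "yaw": [0,0,0,0,0,0,0,0]
}}

```text
t: 7.67
ee_pos: [550.6, -75.9, 65.7]
orientation: [-0.158, -3.138, 0.0]
ft_force: [-0.1, -1.2, 0.2]
width: 8.9
grasp_force: 30.0
```

```bash
python3 s.py
```

```text
7.6667 [550.639 -75.944  65.666] ang 84.24 M [-0.066 -0.107  0.002] F [-0.078 -1.18   0.156] w 8.95 29.998888671398163 q6 -1.628713078271159 -0.017992423963733017
```

>>> {"name": "play_rows", "arguments": {
  "dp": [
    [0,0,0],
    [0,0,0],
    [0,0,0],
    [0,0,0],
    [0,0,0],
    [0,0,0]
  ],
  "yaw": [-3,-3,-3,-3,-3,0]
}}

```text
t: 8.17
ee_pos: [550.7, -75.9, 65.7]
orientation: [0.569, 3.09, 0.0]
ft_force: [-0.4, 0.5, 0.7]
width: 8.9
grasp_force: 30.0
```

```bash
python3 s.py; python3 s.py
```

```text
8.1667 [550.684 -75.894  65.684] ang 69.14 M [ 0.002 -0.11  -0.036] F [-0.422  0.472  0.746] w 8.91 29.999147057533264 q6 -1.3651215193968154 0.7007918693125248
8.1667 [550.684 -75.894  65.684] ang 69.14 M [ 0.002 -0.11  -0.036] F [-0.422  0.472  0.746] w 8.91 29.999147057533264 q6 -1.3651215193968154 0.7007918693125248
```

>>> {"name": "play_rows", "arguments": {
  "dp": [
    [0,0,0],
    [0,0,0],
    [0,0,0],
    [0,0,0],
    [0,0,0],
    [0,0,0],
    [0,0,0]
  ],
  "yaw": [-4,-4,-4,-4,-4,-4,0]
}}

```text
t: 8.75
ee_pos: [550.7, -75.8, 65.7]
orientation: [1.197, 2.904, 0.0]
ft_force: [1.2, 0.3, -0.8]
width: 8.8
grasp_force: 30.0
```

```bash
cat > m.py <<'E'
from workcell import ctrl, viewer
import numpy as np,sys
from scipy.spatial.transform import Rotation as R
np.set_printoptions(precision=3,suppress=True)
L=[];n=int(sys.argv[1]) if len(sys.argv)>1 else 4
for i in range(n):
    if i: viewer.get_image("wrist")
    o=ctrl.get_obs();M=R.from_rotvec(o["orientation"]).as_matrix()
    L.append([o["t"],np.degrees(np.arctan2(M[1,1],M[0,1])),o["moment"][2],o["joint_torque"][5]])
L=np.array(L);print(L);print("ang %.2f Mz %.3f +- %.3f jt %.3f"%(*L[:,1:3].mean(0),L[:,2].std()/n**.5,L[:,3].mean()),o["ee_pos"],o["ft_force"],o["width"])
E
python3 m.py 6
```

```text
[[ 8.75  45.193 -0.091  0.949]
 [ 8.8   45.384 -0.011  0.462]
 [ 8.85  45.422 -0.008  0.117]
 [ 8.9   45.401 -0.01  -0.005]
 [ 8.95  45.377 -0.046 -0.03 ]
 [ 9.    45.349  0.009 -0.025]]
ang 45.35 Mz -0.026 +- 0.014 jt 0.245 [550.749 -75.827  65.706] [ 0.028  0.834 -0.167] 8.734983199815755
```

>>> {"name": "play_rows", "arguments": {
  "dp": [
    [0,0,0],
    [0,0,0],
    [0,0,0],
    [0,0,0],
    [0,0,0],
    [0,0,0],
    [0,0,0],
    [0,0,0]
  ],
  "yaw": [-2,-2,-2,0,0,0,0,0]
}}

```text
t: 9.67
ee_pos: [550.7, -75.8, 65.7]
orientation: [1.345, 2.839, 0.0]
ft_force: [0.9, 0.7, -1.0]
width: 8.6
grasp_force: 30.0
```

```bash
python3 m.py 2|tail -1
```

```text
ang 39.28 Mz -0.016 +- 0.009 jt -0.011 [550.742 -75.838  65.686] [ 0.575  2.334 -0.611] 9.023347374569246
```

>>> {"name": "play_rows", "arguments": {
  "dp": [
    [0,0,0],
    [0,0,0],
    [0,0,0],
    [0,0,0],
    [0,0,0],
    [0,0,0],
    [0,0,0],
    [0,0,0]
  ],
  "yaw": [-2,-2,-2,0,0,0,0,0]
}}

```text
t: 10.38
ee_pos: [550.8, -75.9, 65.7]
orientation: [1.493, 2.764, 0.0]
ft_force: [-0.2, 1.0, 0.5]
width: 8.9
grasp_force: 30.0
```

```bash
python3 m.py 2|tail -1
```

```text
ang 33.27 Mz 0.034 +- 0.011 jt -0.017 [550.747 -75.856  65.704] [1.82  2.595 0.169] 9.03485651121484
```

>>> {"name": "play_rows", "arguments": {
  "dp": [
    [0,0,0],
    [0,0,0],
    [0,0,0],
    [0,0,0],
    [0,0,0],
    [0,0,0],
    [0,0,0],
    [0,0,0]
  ],
  "yaw": [-2,-2,-2,0,0,0,0,0]
}}

```text
t: 11.1
ee_pos: [550.8, -75.9, 65.7]
orientation: [1.635, 2.682, 0.0]
ft_force: [1.8, 2.5, 0.5]
width: 9.0
grasp_force: 30.0
```

```bash
python3 m.py 2|tail -1
```

```text
ang 27.27 Mz 0.017 +- 0.012 jt -0.017 [550.764 -75.869  65.704] [1.674 2.066 0.971] 9.103307120870484
```

>>> {"name": "play_rows", "arguments": {
  "dp": [
    [0,0,0],
    [0,0,0],
    [0,0,0],
    [0,0,0],
    [0,0,0],
    [0,0,0],
    [0,0,0],
    [0,0,0]
  ],
  "yaw": [-2,-2,-2,0,0,0,0,0]
}}

```text
t: 11.82
ee_pos: [550.8, -75.9, 65.7]
orientation: [1.773, 2.593, 0.0]
ft_force: [2.0, 2.6, 1.4]
width: 8.9
grasp_force: 30.0
```

```bash
python3 m.py 2|tail -1
```

```text
ang 21.27 Mz -0.003 +- 0.011 jt -0.017 [550.785 -75.898  65.732] [2.583 2.397 1.94 ] 8.37435430774213
```

>>> {"name": "play_rows", "arguments": {
  "dp": [
    [0,0,0],
    [0,0,0],
    [0,0,0],
    [0,0,0],
    [0,0,0],
    [0,0,0],
    [0,0,0],
    [0,0,0]
  ],
  "yaw": [-2,-2,-2,0,0,0,0,0]
}}

```text
t: 12.53
ee_pos: [550.8, -75.9, 65.7]
orientation: [1.906, 2.497, 0.0]
ft_force: [2.5, 3.6, 1.5]
width: 9.0
grasp_force: 30.0
```

```bash
python3 m.py 2|tail -1
```

```text
ang 15.27 Mz 0.000 +- 0.015 jt -0.016 [550.824 -75.888  65.75 ] [1.678 2.321 2.519] 9.191611133882285
```

>>> {"name": "play_rows", "arguments": {
  "dp": [
    [0,0,0],
    [0,0,0],
    [0,0,0],
    [0,0,0],
    [0,0,0],
    [0,0,0],
    [0,0,0],
    [0,0,0]
  ],
  "yaw": [-2,-2,-2,0,0,0,0,0]
}}

```text
t: 13.25
ee_pos: [550.8, -75.9, 65.8]
orientation: [2.034, 2.394, 0.0]
ft_force: [2.8, 2.7, 1.7]
width: 8.6
grasp_force: 30.0
```

```bash
python3 m.py 2|tail -1
```

```text
ang 9.27 Mz 0.000 +- 0.020 jt -0.015 [550.799 -75.88   65.748] [2.487 2.771 2.365] 8.707816309947523
```

>>> {"name": "play_rows", "arguments": {
  "dp": [
    [0,0,0],
    [0,0,0],
    [0,0,0],
    [0,0,0],
    [0,0,0],
    [0,0,0],
    [0,0,0],
    [0,0,0]
  ],
  "yaw": [-2,-2,-2,0,0,0,0,0]
}}

```text
t: 13.97
ee_pos: [550.8, -75.9, 65.8]
orientation: [2.157, 2.284, 0.0]
ft_force: [2.8, 3.1, 4.4]
width: 9.0
grasp_force: 30.0
```

```bash
python3 m.py 2|tail -1
```

```text
ang 3.27 Mz -0.009 +- 0.000 jt -0.014 [550.839 -75.932  65.763] [2.285 4.093 3.567] 8.798538709293581
```

>>> {"name": "play_rows", "arguments": {
  "dp": [
    [0,0,0],
    [0,0,0],
    [0,0,0],
    [0,0,0],
    [0,0,0],
    [0,0,0],
    [0,0,0],
    [0,0,0]
  ],
  "yaw": [-2,-2,-2,0,0,0,0,0]
}}

```text
t: 14.68
ee_pos: [550.8, -75.9, 65.8]
orientation: [2.273, 2.168, 0.0]
ft_force: [2.5, 3.9, 4.0]
width: 8.8
grasp_force: 30.0
```

```bash
python3 m.py 2|tail -1
```

```text
ang -2.73 Mz -0.011 +- 0.021 jt -0.014 [550.868 -75.914  65.747] [3.103 2.996 4.153] 8.8649332017071
```

>>> {"name": "play_rows", "arguments": {
  "dp": [
    [0,0,0],
    [0,0,0],
    [0,0,0],
    [0,0,0],
    [0,0,0],
    [0,0,0],
    [0,0,0],
    [0,0,0]
  ],
  "yaw": [-2,-2,-2,0,0,0,0,0]
}}

```text
t: 15.4
ee_pos: [550.9, -75.9, 65.8]
orientation: [2.384, 2.046, 0.0]
ft_force: [4.5, 2.9, 5.2]
width: 8.6
grasp_force: 30.0
```

```bash
python3 m.py 2|tail -1
```

```text
ang -8.73 Mz -0.039 +- 0.022 jt -0.013 [550.863 -75.931  65.776] [4.092 2.656 5.805] 8.64280113595781
```

>>> {"name": "play_rows", "arguments": {
  "dp": [
    [0,0,0],
    [0,0,0],
    [0,0,0],
    [0,0,0],
    [0,0,0],
    [0,0,0],
    [0,0,0],
    [0,0,0]
  ],
  "yaw": [-2,-2,-2,0,0,0,0,0]
}}

```text
t: 16.12
ee_pos: [550.9, -76.0, 65.8]
orientation: [2.488, 1.918, 0.0]
ft_force: [4.6, 3.2, 4.7]
width: 8.6
grasp_force: 30.0
```

```bash
python3 m.py 2|tail -1
```

```text
ang -14.73 Mz 0.101 +- 0.013 jt 0.067 [550.969 -75.985  65.792] [4.47  3.108 4.684] 9.195345591457443
```

The bottom is being felt. I'll go 3° further in small steps.

>>> {"name": "play_rows", "arguments": {
  "dp": [
    [0,0,0],
    [0,0,0],
    [0,0,0],
    [0,0,0],
    [0,0,0],
    [0,0,0],
    [0,0,0]
  ],
  "yaw": [-1,-1,0,0,0,0,0]
}}

```text
t: 16.75
ee_pos: [551.0, -76.0, 65.8]
orientation: [2.52, 1.875, 0.0]
ft_force: [3.9, 3.3, 5.3]
width: 8.8
grasp_force: 30.0
```

```bash
python3 m.py 3|tail -1
```

```text
ang -16.71 Mz 0.154 +- 0.009 jt 0.142 [550.996 -76.009  65.789] [4.24  2.343 4.994] 9.107203427389853
```

>>> {"name": "play_rows", "arguments": {
  "dp": [
    [0,0,0],
    [0,0,0],
    [0,0,0],
    [0,0,0],
    [0,0,0],
    [0,0,0]
  ],
  "yaw": [-1.2,0,0,0,0,0]
}}

```text
t: 17.35
ee_pos: [551.0, -76.0, 65.8]
orientation: [2.54, 1.848, 0.001]
ft_force: [3.6, 2.5, 4.7]
width: 8.8
grasp_force: 30.0
```

```bash
python3 m.py 2|tail -1
```

```text
ang -17.90 Mz 0.215 +- 0.019 jt 0.192 [551.036 -76.02   65.804] [4.772 2.737 4.481] 8.714142007318683
```

Bottomed at about 0.2 N m, with stop contact starting near -12.5°. Now I'll back off to about +77°.

>>> {"name": "play_rows", "arguments": {
  "dp": [
    [0,0,0],
    [0,0,0],
    [0,0,0],
    [0,0,0],
    [0,0,0],
    [0,0,0],
    [0,0,0],
    [0,0,0]
  ],
  "yaw": [3,6,6,6,6,6,6,6]
}}

```text
t: 18.07
ee_pos: [550.7, -75.9, 65.6]
orientation: [1.633, 2.684, -0.0]
ft_force: [4.1, 2.7, 3.9]
width: 9.0
grasp_force: 30.0
```

>>> {"name": "play_rows", "arguments": {
  "dp": [
    [0,0,0],
    [0,0,0],
    [0,0,0],
    [0,0,0],
    [0,0,0],
    [0,0,0],
    [0,0,0],
    [0,0,0]
  ],
  "yaw": [6,6,6,6,6,6,6,6]
}}

```text
t: 18.73
ee_pos: [550.5, -76.2, 65.5]
orientation: [-0.4, -3.116, 0.001]
ft_force: [3.4, 1.3, 3.3]
width: 8.9
grasp_force: 30.0
```

>>> {"name": "play_rows", "arguments": {
  "dp": [
    [0,0,0],
    [0,0,0],
    [0,0,0],
    [0,0,0],
    [0,0,0],
    [0,0,0]
  ],
  "yaw": [0,0,0,0,0,0]
}}

```text
t: 19.23
ee_pos: [550.5, -76.1, 65.6]
orientation: [-0.41, -3.114, 0.001]
ft_force: [2.6, -1.8, 1.9]
width: 9.1
grasp_force: 30.0
```

```bash
python3 m.py 2|tail -1
```

```text
ang 75.01 Mz -0.043 +- 0.016 jt -0.014 [550.528 -76.11   65.592] [ 2.575 -1.804  2.772] 8.493914678573189
```

>>> {"name": "play_rows", "arguments": {
  "dp": [
    [0,0,0],
    [0,0,0],
    [0,0,0],
    [0,0,0],
    [0,0,0],
    [0,0,0],
    [0,0,0],
    [0,0,0]
  ],
  "yaw": [0,0,0,0,0,0,0,0],
  "gripper": 0.0
}}

```text
t: 19.95
ee_pos: [550.6, -75.9, 65.7]
orientation: [-0.409, -3.115, -0.0]
ft_force: [-1.4, -0.1, -0.1]
width: 58.2
grasp_force: 0.0
```

>>> {"name": "play_rows", "arguments": {
  "dp": [
    [0,0,15],
    [0,0,20],
    [0,0,25],
    [0,0,25],
    [0,0,25],
    [0,0,15],
    [0,0,5],
    [0,0,0]
  ],
  "yaw": [0,0,0,0,0,0,0,0]
}}

```text
t: 20.62
ee_pos: [551.4, -76.0, 197.0]
orientation: [0.408, 3.112, -0.0]
ft_force: [0.6, -1.1, -0.6]
width: 88.0
grasp_force: 0.0
```

```bash
python3 k.py; python3 - <<'E'
from h import *
np.set_printoptions(precision=2,suppress=True)
p=get("wrist");save(p,"w2.png")
for n,z in dict(push_pad=42,jaw_moving=41,jaw_fixed=41,head=31).items():
    for q in models.landmark_of(p,n)[:1]: print(n,round(q["conf"],2),np.array(q["location"]),atz(p,q["location"],z))
# height map in gauge frame about key axis
a=np.radians(79.7);ey=np.array([np.cos(a),np.sin(a)]);ex=np.array([ey[1],-ey[0]])
P=cloud(p).reshape(-1,3);P=P[~np.isnan(P[:,0])];d=P[:,:2]-[550.6,-76];X,Y=d@ex,d@ey
for lo,hi in((47,56),(41,47),(28,34),(15,22)):
    m=(P[:,2]>lo)&(P[:,2]<hi)&(abs(X-28)<12)&(abs(Y)<120)
    print(lo,hi,np.histogram(Y[m],np.arange(-100,104,4)))
    break
m=(P[:,2]>15)&(P[:,2]<22)&(abs(X-28)<70)&(abs(Y)<100); print(np.percentile(X[m],[1,99]), cv2.fitLine(np.c_[X,Y][m].astype(np.float32),2,0,.01,.01).ravel())
E
```

```text
[551.42 -76.   196.96] closing ang 75.04731736367769 [-0.16  0.35  1.81  0.    0.98 -1.47] [ 0.04 -0.13 -0.08]
0.63 [259.0, 182.1] [551.54 -74.24  77.  ]
258
[549.3  -75.86  88.9 ] ((550.8619995117188, -76.34461212158203), (8.641468048095703, 29.392793655395508), 74.78681945800781)
235 ((550.9949340820312, -76.3192138671875), (8.466647148132324, 29.14328384399414), 74.95891571044922)
push_pad 0.69 [235.  210.9] [ 585.  -114.1   42. ]
jaw_moving 0.84 [287.6 203.9] [593.33 -48.52  41.  ]
jaw_fixed 0.61 [312.6 205.1] [602.87 -18.81  41.  ]
head 0.56 [258.5 194.9] [575.5  -81.19  31.  ]
47 56 (array([ 0,  0,  0,  0,  0,  0,  0,  0,  0,  0,  0,  0,  0,  0,  0,  0,  0,
       23, 45, 46,  3, 13, 14,  5,  0,  1, 10, 14,  5,  8, 48, 49, 44, 29,
        0,  0,  0,  0,  0,  0,  0, 37, 47, 53, 55, 57, 56, 50, 55, 14]), array([-100,  -96,  -92,  -88,  -84,  -80,  -76,  -72,  -68,  -64,  -60,
        -56,  -52,  -48,  -44,  -40,  -36,  -32,  -28,  -24,  -20,  -16,
        -12,   -8,   -4,    0,    4,    8,   12,   16,   20,   24,   28,
         32,   36,   40,   44,   48,   52,   56,   60,   64,   68,   72,
         76,   80,   84,   88,   92,   96,  100]))
[-19.96  76.02] [ 0.05 -1.   11.48 -2.48]
```

View pics/w2.png

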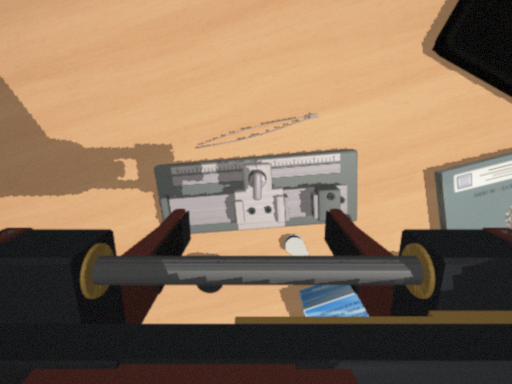

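The key stands at 75°, as intended. The jaw gap is about 29 mm, and the pad face is about 31.5 mm behind the key axis. I'll close the fingers and go behind the finger rest.

>>> {"name": "play_rows", "arguments": {
  "dp": [
    [2,-9,0],
    [2,-10,0],
    [3,-10,0],
    [3,-10,0],
    [3,-10,0],
    [2.4,-10,0],
    [0,-9,0],
    [0,0,0]
  ],
  "yaw": [2.5,2.3,0,0,0,0,0,0],
  "gripper": 1.0
}}

```text
t: 21.63
ee_pos: [566.2, -145.7, 195.6]
orientation: [0.281, 3.129, -0.001]
ft_force: [-0.3, 0.4, 0.1]
width: 37.9
grasp_force: 0.0
```

>>> {"name": "play_rows", "arguments": {
  "dp": [
    [0,0,-15],
    [0,0,-20],
    [0,0,-20],
    [0,0,-20],
    [0,0,-20],
    [0,0,-10],
    [0,0,0],
    [0,0,0]
  ],
  "yaw": [0,0,0,0,0,0,0,0]
}}

```text
t: 22.3
ee_pos: [566.0, -143.8, 90.7]
orientation: [-0.278, -3.129, -0.0]
ft_force: [-0.7, 0.3, 0.2]
width: 0.5
grasp_force: 0.0
```

```bash
python3 s.py; python3 - <<'E'
from h import *
p=get("wrist");save(p,"w3.png")
E
```

```text
22.3 [ 565.98  -143.806   90.651] ang 79.84 M [ 0.073 -0.149  0.038] F [-0.682  0.283  0.241] w 0.48 0.0 q6 -1.662749281262534 0.002537577092880383
```

View pics/w3.png

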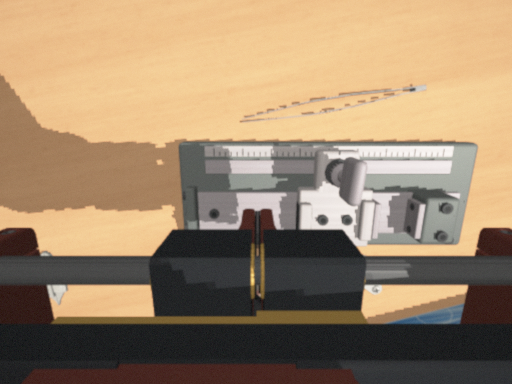

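The closed fingers are over the way at about (257,215), behind the finger rest at (300,215), and aligned with the gauge. I'll descend and approach.

>>> {"name": "play_rows", "arguments": {
  "dp": [
    [0,0,-15],
    [0,0,-15],
    [0,0,-12],
    [0,0,-8],
    [0,0,-2.5],
    [0,0,0],
    [0,0,0]
  ],
  "yaw": [0,0,0,0,0,0,0]
}}

```text
t: 22.93
ee_pos: [566.5, -144.0, 38.6]
orientation: [0.278, 3.129, -0.0]
ft_force: [-0.3, 0.5, -0.1]
width: 0.2
grasp_force: 0.0
```

>>> {"name": "play_rows", "arguments": {
  "dp": [
    [0.4,2,0],
    [0.5,3,0],
    [0.5,3,0],
    [0.5,3,0],
    [0.4,2,0],
    [0.2,1,0],
    [0,0,0],
    [0,0,0]
  ],
  "yaw": [0,0,0,0,0,0,0,0]
}}

```text
t: 23.6
ee_pos: [568.6, -129.8, 38.2]
orientation: [-0.278, -3.129, 0.0]
ft_force: [-0.2, 0.3, -0.8]
width: 0.3
grasp_force: 0.0
```

```bash
cat > j.py <<'E'
from h import *
import sys
np.set_printoptions(precision=2,suppress=True)
o=ctrl.get_obs();e=o["ee_pos"]
a=np.radians(79.8);ey=np.array([np.cos(a),np.sin(a)]);ex=np.array([ey[1],-ey[0]]);O=np.array([550.7,-76.2])
print(o["t"],e,"tcp XY",(e[:2]-O)@ex,(e[:2]-O)@ey,"F along y",o["ft_force"][:2]@ey,o["ft_force"])
p=get("wrist")
P=cloud(p).reshape(-1,3);P=P[~np.isnan(P[:,0])];d=P[:,:2]-O;X,Y=d@ex,d@ey
m=(P[:,2]>47)&(P[:,2]<53)&(X>20)&(X<38)&(Y>-60)&(Y<110)
h,b=np.histogram(Y[m],np.arange(-60,112,2)); print({int(k):int(n) for k,n in zip(b,h) if n})
t=(P[:,2]>86)&(P[:,2]<96)&(np.abs(X)<18)&(np.abs(Y)<75)
if t.sum()>10: r=cv2.minAreaRect(np.c_[X,Y][t].astype(np.float32)); print("key",r,79.8)
if len(sys.argv)>1: save(p,sys.argv[1])
E
python3 j.py
```

```text
23.6 [ 568.57 -129.8    38.16] tcp XY 27.07683173800841 -49.58424224099602 F along y 0.2921735255450606 [-0.23  0.34 -0.79]
{-30: 6, -28: 9, -26: 7, -24: 8, -22: 4, -20: 1, -16: 1, -12: 2, -10: 2, -8: 2, -6: 1, -4: 1, -2: 1, 8: 2, 10: 2, 12: 3, 18: 17, 20: 73, 22: 82, 24: 81, 26: 80, 28: 53, 30: 72, 32: 74, 34: 20, 62: 2, 64: 116, 66: 70, 68: 62, 70: 111, 72: 112, 74: 90, 76: 90, 78: 95, 80: 120, 82: 82, 84: 43, 86: 26, 88: 24, 90: 21, 92: 30, 94: 16, 96: 7}
key ((10.885451316833496, -18.279537200927734), (26.256610870361328, 63.39640426635742), 31.26132583618164) 79.8
```

>>> {"name": "play_rows", "arguments": {
  "dp": [
    [0.2,1,0],
    [0.2,1.5,0],
    [0.3,1.5,0],
    [0.3,1.5,0],
    [0.3,1.5,0],
    [0.3,1.5,0],
    [0.3,1.5,0],
    [0,0,0]
  ],
  "yaw": [0,0,0,0,0,0,0,0]
}}

```text
t: 24.32
ee_pos: [570.5, -119.6, 38.2]
orientation: [0.278, 3.129, 0.0]
ft_force: [-0.3, -0.5, -0.3]
width: 0.8
grasp_force: 0.0
```

```bash
python3 j.py
```

```text
24.3167 [ 570.51 -119.64   38.18] tcp XY 27.193299154856454 -39.240945547249396 F along y -0.49552957522817587 [-0.29 -0.45 -0.33]
{-30: 1, -28: 7, -26: 6, -24: 7, -22: 6, -20: 1, -18: 1, -14: 3, -12: 1, -10: 2, -8: 1, -6: 2, -4: 1, -2: 1, 18: 13, 20: 97, 22: 86, 24: 77, 26: 85, 28: 55, 30: 70, 32: 70, 34: 25, 62: 1, 64: 108, 66: 80, 68: 58, 70: 101, 72: 117, 74: 92, 76: 93, 78: 95, 80: 112, 82: 81, 84: 64, 86: 52, 88: 54, 90: 61, 92: 95, 94: 64, 96: 9}
key ((8.710159301757812, -13.05837631225586), (23.082763671875, 54.979679107666016), 37.48564910888672) 79.8
```

>>> {"name": "play_rows", "arguments": {
  "dp": [
    [0.2,1,0],
    [0.2,1.5,0],
    [0.3,1.5,0],
    [0.3,1.5,0],
    [0.3,1.5,0],
    [0.3,1.5,0],
    [0.3,1.5,0],
    [0,0,0]
  ],
  "yaw": [0,0,0,0,0,0,0,0]
}}

```text
t: 25.03
ee_pos: [572.4, -109.5, 38.2]
orientation: [-0.278, -3.129, -0.0]
ft_force: [-0.2, 0.5, 0.4]
width: 0.4
grasp_force: 0.2
```

```bash
python3 j.py
```

```text
25.0333 [ 572.35 -109.52   38.16] tcp XY 27.21295521829426 -28.9636678870365 F along y 0.40958528008148365 [-0.23  0.46  0.38]
{-18: 6, -16: 11, -14: 9, -12: 5, -8: 3, -6: 2, -4: 1, -2: 2, 2: 1, 4: 1, 6: 1, 10: 1, 12: 1, 28: 5, 30: 99, 32: 83, 34: 80, 36: 85, 38: 57, 40: 77, 42: 76, 44: 26, 64: 101, 66: 79, 68: 58, 70: 108, 72: 106, 74: 92, 76: 100, 78: 95, 80: 103, 82: 88, 84: 64, 86: 58, 88: 57, 90: 62, 92: 90, 94: 77, 96: 37}
key ((8.903458595275879, -2.694059371948242), (23.465335845947266, 55.009796142578125), 37.41293716430664) 79.8
```

The head follows freely. About 19 mm remain, so I'll advance 14.

>>> {"name": "play_rows", "arguments": {
  "dp": [
    [0.2,1,0],
    [0.4,2,0],
    [0.4,2.2,0],
    [0.4,2.2,0],
    [0.4,2.2,0],
    [0.4,2.2,0],
    [0.3,1.5,0],
    [0.1,0.5,0]
  ],
  "yaw": [0,0,0,0,0,0,0,0]
}}

```text
t: 25.75
ee_pos: [574.9, -95.8, 38.2]
orientation: [-0.278, -3.129, -0.0]
ft_force: [-0.8, -1.6, 1.0]
width: 0.1
grasp_force: 1.0
```

```bash
python3 j.py
```

```text
25.75 [574.92 -95.76  38.16] tcp XY 27.297739297058072 -14.95919160427466 F along y -1.6715056180979448 [-0.81 -1.55  0.96]
{-6: 1, -4: 6, -2: 10, 0: 9, 2: 4, 4: 1, 8: 1, 10: 1, 12: 2, 14: 1, 16: 2, 20: 1, 42: 10, 44: 91, 46: 84, 48: 87, 50: 79, 52: 54, 54: 75, 56: 68, 58: 33, 64: 95, 66: 70, 68: 64, 70: 105, 72: 109, 74: 97, 76: 85, 78: 98, 80: 95, 82: 87, 84: 56, 86: 55, 88: 54, 90: 63, 92: 89, 94: 81, 96: 36}
key ((9.104143142700195, 11.383499145507812), (23.530160903930664, 54.91105651855469), 37.55487823486328) 79.8
```

>>> {"name": "play_rows", "arguments": {
  "dp": [
    [0.1,0.5,0],
    [0.1,0.7,0],
    [0.1,0.7,0],
    [0.1,0.7,0],
    [0.1,0.4,0],
    [0,0,0]
  ],
  "yaw": [0,0,0,0,0,0]
}}

```text
t: 26.3
ee_pos: [575.5, -93.0, 38.2]
orientation: [-0.278, -3.129, -0.0]
ft_force: [-0.8, -0.8, 0.5]
width: 0.5
grasp_force: 0.7
```

```bash
python3 j.py
```

```text
26.3 [575.47 -93.    38.16] tcp XY 27.358284863151177 -12.147533665584007 F along y -0.8825394307812521 [-0.8  -0.75  0.47]
{-4: 1, -2: 4, 0: 9, 2: 11, 4: 7, 6: 2, 8: 1, 10: 1, 14: 1, 24: 4, 26: 1, 46: 78, 48: 80, 50: 78, 52: 83, 54: 78, 56: 57, 58: 68, 60: 61, 62: 2, 64: 94, 66: 69, 68: 63, 70: 95, 72: 107, 74: 95, 76: 97, 78: 93, 80: 108, 82: 81, 84: 67, 86: 51, 88: 51, 90: 68, 92: 86, 94: 80, 96: 39}
key ((8.953008651733398, 14.135687828063965), (23.593463897705078, 54.352806091308594), 37.53669357299805) 79.8
```

>>> {"name": "play_rows", "arguments": {
  "dp": [
    [0,0.3,0],
    [0.1,0.3,0],
    [0,0.3,0],
    [0,0,0],
    [0,0,0]
  ],
  "yaw": [0,0,0,0,0]
}}

```text
t: 26.77
ee_pos: [575.6, -92.2, 38.2]
orientation: [0.278, 3.129, 0.0]
ft_force: [-1.4, -1.3, -0.7]
width: 0.1
grasp_force: 0.8
```

```bash
python3 j.py
```

```text
26.7667 [575.62 -92.2   38.19] tcp XY 27.360219584171638 -11.330525980361514 F along y -1.4835079059886516 [-1.39 -1.26 -0.72]
{-2: 1, 0: 9, 2: 7, 4: 10, 6: 3, 8: 3, 10: 1, 12: 1, 14: 1, 18: 1, 20: 1, 22: 3, 24: 1, 26: 1, 28: 1, 46: 35, 48: 94, 50: 83, 52: 84, 54: 77, 56: 50, 58: 79, 60: 64, 62: 19, 64: 90, 66: 69, 68: 66, 70: 106, 72: 104, 74: 95, 76: 92, 78: 98, 80: 91, 82: 93, 84: 67, 86: 48, 88: 59, 90: 68, 92: 92, 94: 84, 96: 34}
key ((9.133528709411621, 15.126901626586914), (24.150238037109375, 54.55440139770508), 37.4542236328125) 79.8
```

>>> {"name": "play_rows", "arguments": {
  "dp": [
    [0,0.2,0],
    [0.1,0.3,0],
    [0,0,0],
    [0,0,0]
  ],
  "yaw": [0,0,0,0]
}}

```text
t: 27.15
ee_pos: [575.7, -91.7, 38.2]
orientation: [0.278, 3.129, -0.0]
ft_force: [0.0, -1.3, -1.3]
width: -0.0
grasp_force: 0.9
```

>>> {"name": "play_rows", "arguments": {
  "dp": [
    [0,0.2,0],
    [0,0.2,0],
    [0,0,0],
    [0,0,0]
  ],
  "yaw": [0,0,0,0]
}}

```text
t: 27.48
ee_pos: [575.7, -91.3, 38.2]
orientation: [0.278, 3.129, -0.0]
ft_force: [0.3, -1.1, -1.5]
width: 0.3
grasp_force: 0.9
```

```bash
python3 j.py
```

```text
27.4833 [575.75 -91.3   38.16] tcp XY 27.326528591294938 -10.430628014724839 F along y -1.050857461367719 [ 0.3  -1.12 -1.53]
{0: 4, 2: 13, 4: 8, 6: 8, 8: 1, 12: 1, 14: 2, 16: 1, 20: 1, 22: 1, 26: 1, 28: 1, 30: 1, 48: 82, 50: 83, 52: 83, 54: 85, 56: 66, 58: 67, 60: 73, 62: 47, 64: 83, 66: 72, 68: 57, 70: 110, 72: 101, 74: 93, 76: 93, 78: 98, 80: 101, 82: 84, 84: 62, 86: 56, 88: 53, 90: 65, 92: 97, 94: 80, 96: 31}
key ((9.110136985778809, 15.99944019317627), (24.36001968383789, 54.57439041137695), 37.589290618896484) 79.8
```

>>> {"name": "play_rows", "arguments": {
  "dp": [
    [0,0.2,0],
    [0,0.1,0],
    [0,0,0],
    [0,0,0]
  ],
  "yaw": [0,0,0,0]
}}

```text
t: 27.87
ee_pos: [575.8, -91.0, 38.2]
orientation: [0.278, 3.129, -0.0]
ft_force: [0.3, -2.0, -1.0]
width: 0.4
grasp_force: 0.9
```

```bash
python3 s.py
```

```text
27.8667 [575.808 -91.013  38.19 ] ang 79.85 M [-0.352 -0.163 -0.045] F [ 0.259 -2.032 -0.967] w 0.36 0.9215012937784195 q6 -1.5707766028375554 -0.01661861257161945
```

>>> {"name": "play_rows", "arguments": {
  "dp": [
    [0,0.2,0],
    [0,0.1,0],
    [0,0,0],
    [0,0,0]
  ],
  "yaw": [0,0,0,0]
}}

```text
t: 28.2
ee_pos: [575.8, -90.7, 38.2]
orientation: [0.278, 3.129, -0.0]
ft_force: [1.6, -1.8, -0.8]
width: 0.3
grasp_force: 0.9
```

```bash
python3 s.py
```

```text
28.2 [575.766 -90.703  38.209] ang 79.85 M [-0.329 -0.206 -0.045] F [ 1.63  -1.823 -0.769] w 0.33 0.9260013699531555 q6 -1.5702910019135978 -0.01931838516611606
```

>>> {"name": "play_rows", "arguments": {
  "dp": [
    [0,0.2,0],
    [0,0.1,0],
    [0,0,0],
    [0,0,0]
  ],
  "yaw": [0,0,0,0]
}}

```text
t: 28.53
ee_pos: [575.8, -90.4, 38.3]
orientation: [0.278, 3.129, 0.0]
ft_force: [0.8, -0.5, -1.2]
width: 0.8
grasp_force: 0.9
```

```bash
python3 j.py
```

```text
28.5333 [575.84 -90.41  38.27] tcp XY 27.262587143376 -9.537642415026593 F along y -0.36783215650976026 [ 0.76 -0.51 -1.21]
{0: 1, 2: 9, 4: 6, 6: 11, 8: 7, 10: 1, 14: 1, 18: 2, 20: 1, 26: 1, 28: 1, 30: 1, 48: 42, 50: 87, 52: 84, 54: 78, 56: 80, 58: 54, 60: 70, 62: 72, 64: 70, 66: 74, 68: 58, 70: 102, 72: 106, 74: 92, 76: 100, 78: 94, 80: 103, 82: 81, 84: 63, 86: 47, 88: 46, 90: 73, 92: 96, 94: 77, 96: 37}
key ((9.280108451843262, 17.058963775634766), (24.533763885498047, 54.46857833862305), 37.88882064819336) 79.8
```

>>> {"name": "play_rows", "arguments": {
  "dp": [
    [0,0.2,0],
    [0,0.1,0],
    [0,0,0],
    [0,0,0]
  ],
  "yaw": [0,0,0,0]
}}

```text
t: 28.92
ee_pos: [575.8, -90.1, 38.3]
orientation: [0.278, 3.129, -0.0]
ft_force: [1.4, -2.1, -1.3]
width: 0.4
grasp_force: 0.9
```

```bash
python3 s.py
```

```text
28.9167 [575.782 -90.118  38.258] ang 79.85 M [-0.339 -0.374 -0.06 ] F [ 1.444 -2.137 -1.3  ] w 0.42 0.9216333366930485 q6 -1.5692492479664382 -0.02407213265541941
```

>>> {"name": "play_rows", "arguments": {
  "dp": [
    [0,0.2,0],
    [0.1,0.1,0],
    [0,0,0],
    [0,0,0]
  ],
  "yaw": [0,0,0,0]
}}

```text
t: 29.25
ee_pos: [575.8, -89.9, 38.2]
orientation: [0.278, 3.129, -0.0]
ft_force: [0.6, -2.9, 0.3]
width: 0.6
grasp_force: 1.5
```

```bash
python3 s.py
```

```text
29.25 [575.793 -89.917  38.226] ang 79.85 M [-0.444 -0.348  0.006] F [ 0.633 -2.888  0.298] w 0.58 1.4709893614053726 q6 -1.5687012670770004 -0.028572346782311797
```

>>> {"name": "play_rows", "arguments": {
  "dp": [
    [0,0.2,0],
    [0,0,0],
    [0,0,0],
    [0,0,0]
  ],
  "yaw": [0,0,0,0]
}}

```text
t: 29.58
ee_pos: [575.8, -89.9, 38.2]
orientation: [0.278, 3.129, -0.0]
ft_force: [1.3, -5.0, -0.1]
width: 0.6
grasp_force: 2.4
```

```bash
python3 j.py c4.png; python3 s.py
```

```text
29.5833 [575.82 -89.87  38.24] tcp XY 27.144023629833256 -9.004933531257937 F along y -4.670035930643936 [ 1.31 -4.98 -0.1 ]
{0: 1, 2: 5, 4: 9, 6: 10, 8: 4, 10: 1, 12: 1, 14: 1, 18: 1, 20: 2, 28: 1, 48: 11, 50: 103, 52: 75, 54: 84, 56: 82, 58: 57, 60: 74, 62: 72, 64: 69, 66: 69, 68: 66, 70: 98, 72: 103, 74: 98, 76: 97, 78: 89, 80: 98, 82: 86, 84: 64, 86: 52, 88: 55, 90: 65, 92: 97, 94: 82, 96: 37}
key ((9.200557708740234, 17.310131072998047), (24.23798179626465, 54.493202209472656), 37.43861770629883) 79.8
29.6333 [575.815 -89.841  38.234] ang 79.85 M [-0.833 -0.193 -0.03 ] F [ 1.786 -4.124  0.656] w 0.34 2.43463951182207 q6 -1.5683405095725025 -0.04034570069052279
```

The jaws are shut: the force climbs to about 5 N while the position has stopped. I'll back away gently and raise.

>>> {"name": "play_rows", "arguments": {
  "dp": [
    [0,-0.5,0],
    [-0.4,-2,0],
    [-0.7,-4,0],
    [-0.9,-5,0],
    [-0.9,-5,0],
    [0,0,0]
  ],
  "yaw": [0,0,0,0,0,0]
}}

```text
t: 30.13
ee_pos: [572.5, -106.9, 38.1]
orientation: [-0.279, -3.129, -0.0]
ft_force: [-0.1, 0.2, -0.1]
width: 0.7
grasp_force: 0.0
```

>>> {"name": "play_rows", "arguments": {
  "dp": [
    [0,0,15],
    [0,0,20],
    [0,0,25],
    [0,0,25],
    [0,0,25],
    [0,0,20],
    [0,0,10],
    [0,0,0]
  ],
  "yaw": [0,0,0,0,0,0,0,0]
}}

```text
t: 30.8
ee_pos: [574.2, -106.4, 180.5]
orientation: [0.278, 3.125, -0.001]
ft_force: [-0.2, 0.3, -0.3]
width: 0.3
grasp_force: 0.0
```

```bash
python3 j.py w5.png; python3 - <<'E'
from h import *
p=get("wrist");a=np.radians(79.8);c=np.array([550.7,-76.2])+29.5*np.array([np.cos(a),np.sin(a)])
K=keyrect(p,c,lo=86);print(len(K),cv2.minAreaRect(K[:,:2].astype(np.float32)))
E
```

```text
30.8 [ 574.22 -106.44  180.5 ] tcp XY 28.505559164618784 -25.5983893212393 F along y 0.24075050237587675 [-0.16  0.27 -0.33]
{-2: 7, 0: 17, 2: 13, 4: 19, 6: 15, 8: 18, 10: 3, 12: 1, 14: 2, 16: 1, 18: 3, 20: 5, 22: 2, 26: 1, 28: 1, 30: 1, 32: 2, 34: 1, 36: 3, 38: 2, 40: 2, 42: 5, 44: 1, 46: 2, 48: 4, 50: 31, 52: 22, 54: 28, 56: 21, 58: 18, 60: 19, 62: 21, 64: 19, 66: 21, 68: 17, 70: 28, 72: 28, 74: 30, 76: 30, 78: 28, 80: 27, 82: 28, 84: 15, 86: 18, 88: 14, 90: 24, 92: 31, 94: 22, 96: 13}
key ((0.44461536407470703, 30.128177642822266), (9.326976776123047, 29.50968360900879), 84.62844848632812) 79.8
279 ((556.5563354492188, -46.72486114501953), (9.038959503173828, 29.0812931060791), 76.022705078125)
```

View pics/w5.png

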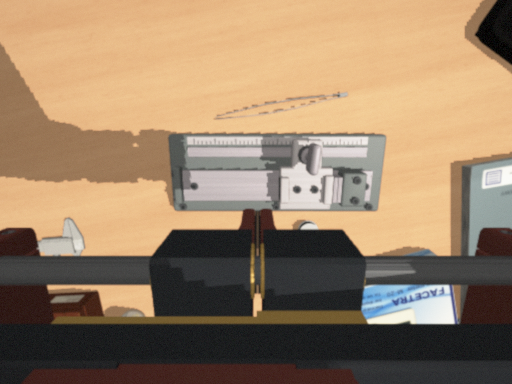

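The picture shows the jaws shut at about (335,188), the key still at about 75° at (312,157), and nothing disturbed. I'll hand it in.

```bash
python3 -c "
from workcell import ticket
print(ticket.close_job())"
```

```text
the job is handed in; nothing more can be done
None
```

I handed the job in: I bottomed the gib screw finger-tight at about 0.2 N m, backed it off about 90°, slid the head gently (about 5 N) until the jaws shut, and left the loose things undisturbed. The hand-in gave no verdict.

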